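# Put the solvent bottles back on their own drip trays

### The job

The three amber solvent bottles have each been left on the wrong drip tray: put the round bottle on the round tray, the square bottle on the square tray and the oblong bottle lengthways on the oblong tray, each upright in the middle of its tray. The trays are all taken, so use the empty black rubber pad to park a bottle on the way; never put a bottle down on the bare bench, and leave the pad empty at the end. Set the glass down gently, and do not tip a bottle over or shift the beaker, the vial rack or the white tub.

Things in the scene. Friction and masses are not known exactly. Their poses are not given: they have to be found in the camera images.
- bottle_round: Sealed amber glass bottle, about 0.25 kg, round body (diameter 58 mm, 56 mm high), short shoulder and neck (28 mm wide from 70 to 80 mm up) under a round dark navy screw cap 36 mm in diameter, from 80 mm up to the top at 106 mm. The cap is the same on all three bottles and is fixed to the bottle: a good place to grip, from above. Origin: centre of the underside; z up along the bottle. Starts upright on a tray of another shape.
- bottle_square: Sealed amber glass bottle, about 0.25 kg, square body (50 x 50 mm, 56 mm high), short shoulder and neck (28 mm wide from 70 to 80 mm up) under a round dark navy screw cap 36 mm in diameter, from 80 mm up to the top at 106 mm. The cap is the same on all three bottles and is fixed to the bottle: a good place to grip, from above. Origin: centre of the underside; z up along the bottle. x and y along the sides. Starts upright on a tray of another shape.
- bottle_oblong: Sealed amber glass bottle, about 0.25 kg, oblong body (72 x 42 mm, 56 mm high), short shoulder and neck (28 mm wide from 70 to 80 mm up) under a round dark navy screw cap 36 mm in diameter, from 80 mm up to the top at 106 mm. The cap is the same on all three bottles and is fixed to the bottle: a good place to grip, from above. Origin: centre of the underside; z up along the bottle. x along the 72 mm length, y along the width. Starts upright on a tray of another shape.
- tray_round: Fixed stainless steel drip tray, round, 104 mm outer diameter, 96 mm inside. Floor 8 mm above the bench, rim 14 mm above the bench and 4 mm thick. Origin: centre of its underside, on the bench; z up.
- tray_square: Fixed stainless steel drip tray, square, 96 x 96 mm outside, 88 x 88 mm inside. Floor 8 mm above the bench, rim 14 mm above the bench and 4 mm thick. Origin: centre of its underside, on the bench; z up. x and y along the sides.
- tray_oblong: Fixed stainless steel drip tray, oblong, 120 x 86 mm outside, 112 x 78 mm inside. Floor 8 mm above the bench, rim 14 mm above the bench and 4 mm thick. Origin: centre of its underside, on the bench; z up. x along the 120 mm length, y along the width.
- pad: Flat square black rubber bench pad without a rim, fixed, 100 x 100 mm, 8 mm thick: the free spot, empty at the start. Origin: centre of its underside, on the bench; z up.
- beaker: Clear glass beaker, loose, 56 mm diameter, 62 mm high; leave it where it is. Origin: centre of its underside.
- vial_rack: White plastic rack with eight small capped vials, loose, 90 (x) x 50 (y) mm, 46 mm high; leave it where it is. Origin: centre of its underside.
- tub: Squat white plastic tub with a lid, loose, 46 mm diameter, 36 mm high; leave it where it is. Origin: centre of its underside.

How it is judged:
By the outcome, as a careful person would: the job done as asked, in the order asked, and still so for the second after the job is handed in, with the robot touching nothing.
It also fails if it takes over 99 s, if anything falls off the work surface, if the arm or the gripper's body presses on something with over 40 N, if the wrist force passes 120 N, or if a joint passes its speed limit or range.

### The arm

A 7-joint arm with a two-finger parallel gripper is mounted at the origin on the work surface. World frame = base frame: x ahead of the robot, y to its left, z up, the work surface at z = 0. Lengths are in m, angles in rad, forces in N, time in s.
With the tool pointing down it reaches from about 0.4 to 0.75 m from the base axis. Payload 19.5 kg.
Tool frame: the origin (TCP) lies midway between the tips of the shut fingers; the grasp point (between the pads) lies 19 mm behind it; z points along the fingers, y is the direction in which the jaws open and shut (so a half turn about z gives the same grasp; the last joint's range is limited). The gripper opens to 85 mm and grips with 20 to 120 N. Pads are 22 mm wide; open, the fingers measure 114 mm over their backs; the gripper's body (76 mm by 85 mm) begins 54 mm behind the grasp point. The pads swing forward as they close: fully open they stand 13 mm farther back than shut.
Start: joints at [-1.213, 0.707, -0.028, 1.485, 0.022, 0.951, -0.075], TCP at [0.224, 0.53, 0.231] pointing down, gripper open.
Joint ranges: [-2.71, 2.71], [-0.32, 2.16], [-1.57, 1.52], [0, 2.45], [-1.46, 4.6], [0, 2.02], [-2.83, 2.83]. Speed limits (rad/s): [1.89, 1.89, 2.57, 2.57, 3.01, 3.01, 3.01].

### API

Orientations are given as a unit quaternion [w, x, y, z].
In Python, from bench import robot gives the robot as it stands.
- The arm moves only by the shell command python3 -m handwheel 'ROWS'. ROWS is JSON, a list of rows, each an object of numbers: "tx", "ty", "tz": the shift along the world's x, y, z in m; "rx", "ry", "rz": the turn, a rotation vector about the world's x, y, z in rad; "jaw": the opening in per cent of the stroke, from 0 (shut) to 100 (fully open). In form: [{"tx": .., "ty": .., "tz": .., "rx": .., "ry": .., "rz": .., "jaw": ..}, ...]. A call has 1 to 20 rows; each row is the pose to reach, as a shift and turn from the pose measured when the call began; what a row does not reach only later rows make up. A row lasts 1/8 s, in which the tool goes at most 62.5 mm and 10.7 degrees, less where a joint would pass 70% of its speed; a pose out of reach is approached as far as the arm can. A call with a gripper value outside its range is refused whole. The fingers move at their own pace and stop on an object; the grip force is fixed at half the most. Time passes only in rows, so rows that repeat a pose let the fingers close. It gives the time, the measured TCP pose, the force and the opening at its end, in the units of the state.
- robot.state(): the state, without advancing time (a new reading comes with each control period).
- robot.snapshot(name): name is "scene" or "top" or "wrist"; returns the picture (420x560x3 uint8, red, green, blue); there is no depth.
- robot.camera_model(name): a dict with "intrinsics" (3x3 intrinsics, pixels), "k1" (the pictures are not rectified: a ray, as slopes to the right and down, at radius r is drawn at 1 + k1 r^2 times it, then the intrinsics apply), "rvec" (rotation vector, rad) and "tvec" (3), from world to camera coordinates, as OpenCV has them. Camera axes: x right, y down, z forward; pixel columns grow to the right and rows downward; lengths in m; the calibration is good to about 2 mm. A picture is of the moment at which its call begins: read the wrist's pose just before it. camera_model takes no time and is no camera call; for the wrist camera it gives the pose at the moment of the call.
- robot.close_job(): hands the job in, once; it reports no verdict.
The state is a dict: "time_s": time; "joint_positions": joint angles; "joint_velocities": joint speeds; "joint_torque": joint torques, N m; "tcp_pos": TCP position; "eef_rot": TCP orientation; "ft_force": force on the tool from outside, world axes, zero at the start; "wrist_torque": the same for the moment, N m; "opening": finger opening in m.
Only numpy, scipy, OpenCV 4.12 (cv2) and the standard library are available. Lean on these libraries where they do the work, as an engineer would, in place of code of your own. Each camera call takes 0.05 s, during which the arm holds its last target. There are 200 camera calls.

## Working session

There is one attempt and no reset: what is moved stays moved. The work goes in short steps, Python scripts to look and compute and a shell command to move; the robot and the scene stay as the last step left them, time stands still between calls to the robot, and variables do not carry over. Pictures are saved under pics/ and viewed, about 12 in all and at most 16, crops included, and the job is handed in when it is done.

```bash
mkdir -p pics; ls
python3 - <<'E'
from bench import robot
import cv2
s=robot.state();print(s)
for n in("top","scene"):
    im=robot.snapshot(n);cv2.imwrite(f"pics/{n}0.png",im[:,:,::-1]);print(n,robot.camera_model(n))
E
```

```text
pics
{'time_s': 0.0, 'joint_positions': array([-1.21267817,  0.70712676, -0.02757641,  1.48500052,  0.02197738,
        0.95090703, -0.07548603]), 'joint_velocities': array([ 0.00029201, -0.0023425 , -0.00055934, -0.00081814, -0.00129361,
       -0.00144545,  0.00083447]), 'joint_torque': array([-3.37399706e-04, -8.83182907e+01,  1.23463355e+00, -2.36169755e+01,
        1.69560069e-02,  6.40821512e-03, -3.31444892e-05]), 'tcp_pos': array([0.22372825, 0.52939514, 0.23081383]), 'eef_rot': array([-9.07689588e-05,  1.98594850e-01,  9.80081507e-01, -5.62599985e-04]), 'ft_force': array([-0.19769666, -0.08185145, -0.33336653]), 'wrist_torque': array([-0.04192544, -0.05679191, -0.03683496]), 'opening': 0.08576901011680345}
top {'intrinsics': array([[468.37424374,   0.        , 280.03908785],
       [  0.        , 468.37424374, 217.74368149],
       [  0.        ,   0.        ,   1.        ]]), 'k1': -0.0772268646603279, 'rvec': array([ 2.03519133, -2.18130796,  0.23858772]), 'tvec': array([0.02195528, 0.5226793 , 1.07251007])}
scene {'intrinsics': array([[385.92803937,   0.        , 281.47853971],
       [  0.        , 385.92803937, 211.61846416],
       [  0.        ,   0.        ,   1.        ]]), 'k1': 0.03280667205458873, 'rvec': array([ 2.24063617,  0.74181418, -0.32881026]), 'tvec': array([-0.39597807, -0.19659774,  1.10146453])}
```

View pics/top0.png

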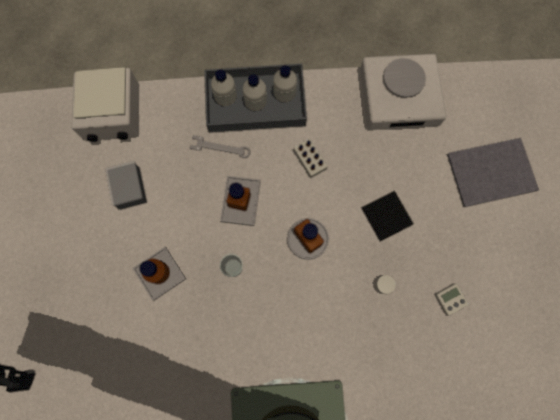

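View pics/scene0.png

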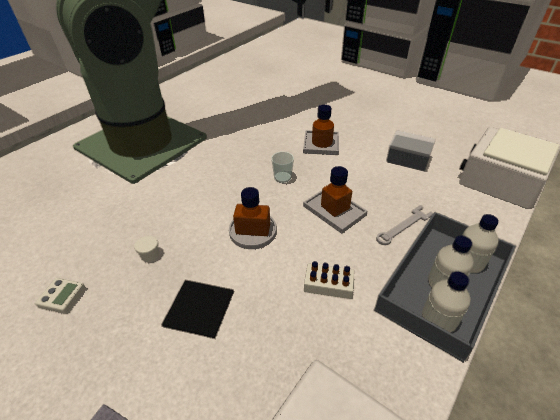

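Top view: round bottle on the square tray (160,273), square bottle on the oblong tray (240,200), oblong bottle on the round tray (308,238), pad at (387,215), beaker (232,266), tub (386,285), rack (310,158). The scene view agrees.

```bash
cat > h.py <<'E'
import numpy as np, cv2
from bench import robot
def K(m): return np.array(m['intrinsics']),np.array(m['k1']),cv2.Rodrigues(np.array(m['rvec']))[0],np.array(m['tvec'])
def ray(m,px):
    k,k1,R,t=K(m); p=np.atleast_2d(px).astype(float)
    d=(p-k[:2,2])/[k[0,0],k[1,1]]; u=d.copy()
    for _ in range(20): u=d/(1+k1*(u**2).sum(1,keepdims=True))
    return -R.T@t,np.c_[u,np.ones(len(u))]@R
def onplane(m,px,z):
    o,d=ray(m,px); return (o+d*((z-o[2])/d[:,2:]))[:,:2]
def proj(m,P):
    k,k1,R,t=K(m); c=np.atleast_2d(P)@R.T+t; u=c[:,:2]/c[:,2:]
    return u*(1+k1*(u**2).sum(1,keepdims=True))*[k[0,0],k[1,1]]+k[:2,2]
E
python3 - <<'E'
from h import *
im=cv2.imread('pics/top0.png');m=robot.camera_model('top')
hsv=cv2.cvtColor(im,cv2.COLOR_BGR2HSV)
for n,(x,y) in dict(bench=(200,250),sq=(175,265),ob=(245,218),rnd=(296,228),pad=(387,215),cap=(237,190),cap2=(310,231),cap3=(149,270),body=(160,273)).items(): print(n,hsv[y,x])
cv2.imwrite('pics/c1.png',cv2.resize(im[130:310,120:420],None,fx=2.6,fy=2.6,interpolation=cv2.INTER_CUBIC))
print(onplane(m,[[160,273],[240,200],[308,238],[387,215],[232,266],[386,285],[310,158]],.01).round(3))
robot.state()
w=robot.snapshot('wrist');cv2.imwrite('pics/w0.png',w[:,:,::-1]);print(robot.camera_model('wrist'))
E
```

```text
bench [ 16  48 148]
sq [ 17  39 118]
ob [ 15  41 123]
rnd [ 12 205  81]
pad [  8 128  16]
cap [120 135  34]
cap2 [126 110  37]
cap3 [125 159  32]
body [ 11 220  80]
[[ 0.415  0.29 ]
 [ 0.586  0.083]
 [ 0.477 -0.081]
 [ 0.522 -0.285]
 [ 0.42   0.111]
 [ 0.347 -0.262]
 [ 0.686 -0.103]]
{'intrinsics': array([[316.75752049,   0.        , 278.76568672],
       [  0.        , 316.75752049, 206.67730754],
       [  0.        ,   0.        ,   1.        ]]), 'k1': -0.03507138515023953, 'rvec': array([-2.38497646, -1.58305609, -0.25352352]), 'tvec': array([-0.57393433, -0.04197426,  0.38199715])}
```

View pics/c1.png

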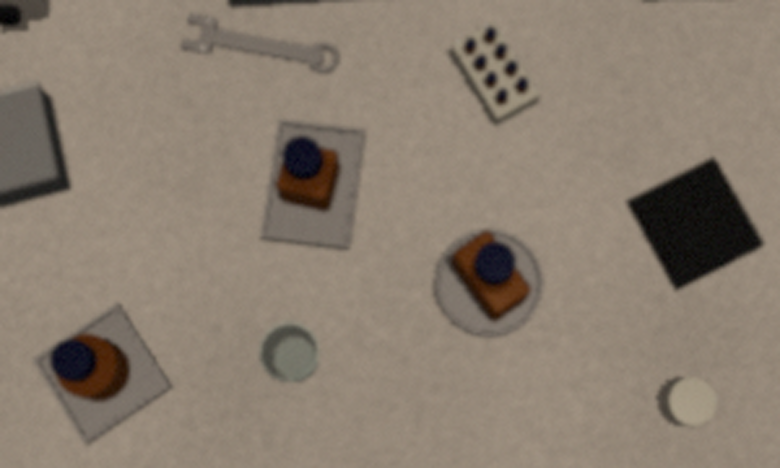

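View pics/w0.png

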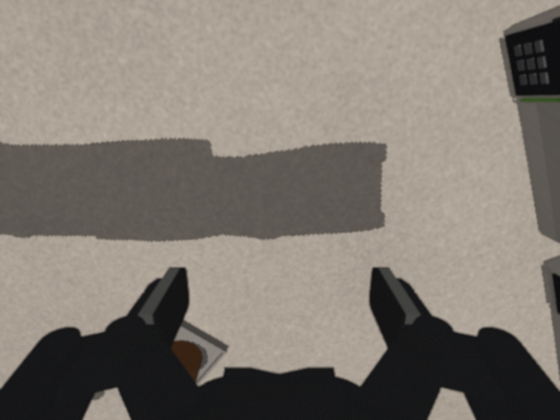

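The crop shows clear tray edges (square corners at about (38,360),(120,305),(171,386),(88,442)), with no cap over an outer edge. In the wrist view the camera looks past the fingers. Now to measure.

```bash
cat >> h.py <<'E'
def blobs(mask,lo,hi):
    c,_=cv2.findContours(mask.astype(np.uint8),cv2.RETR_EXTERNAL,cv2.CHAIN_APPROX_NONE)
    return [q[:,0] for q in c if lo<cv2.contourArea(q)<hi]
def rect(P):
    (c,s,a)=cv2.minAreaRect((np.array(P)*1000).astype(np.float32))
    if s[0]<s[1]: s=s[::-1];a+=90
    return np.round(c,1),np.round(s,1),round((a+90)%180-90,1)   # mm, deg of long side
def measure(n='top',img=None):
    m=robot.camera_model(n); im=robot.snapshot(n)[:,:,::-1] if img is None else img
    f=4;big=cv2.resize(im,None,fx=f,fy=f,interpolation=cv2.INTER_CUBIC);h=cv2.cvtColor(big,cv2.COLOR_BGR2HSV).astype(int)
    px=lambda q:(np.array(q)+.5)/f-.5
    roi=np.zeros(h.shape[:2],bool);roi[520:1240,440:1680]=1
    H,S,V=h[...,0],h[...,1],h[...,2]
    V=cv2.medianBlur(V.astype(np.uint8),15)
    tr=cv2.morphologyEx((roi&(V<134)).astype(np.uint8),cv2.MORPH_OPEN,np.ones((17,17)))
    for q in blobs(tr,5000,60000):
        p=px(q); print('low',p.mean(0).round(),*rect(onplane(m,p,.014)),' z8',*rect(onplane(m,p,.008)))
    cap=roi&(H>105)&(H<160)&(V<60)&(S>60)
    for q in blobs(cap,2500,12000):
        e,(a,b),_=cv2.fitEllipse(q); print('cap',px(e).round(1),round(a/f,1),round(b/f,1),(onplane(m,px(e),.114)*1000).round(1))
    am=roi&(H<20)&(S>130)&(V<140)
    for q in blobs(am|cap,5000,40000):
        p=px(q);print('body',p.mean(0).round(),*rect(onplane(m,p,.064)))
E
python3 - <<'E'
from h import *
measure('top',cv2.imread('pics/top0.png'))
s=robot.state();print(s['time_s'])
E
```

```text
low [231. 266.] [421.5 114.7] [55.7 54.8] -3.0  z8 [422.2 115.3] [56. 55.] -3.0
low [159. 273.] [414.  291.1] [100.7  99.4] 30.6  z8 [414.7 292.6] [101.2  99.9] 30.6
low [307. 239.] [474.9 -78.5] [105.5 103.8] -49.4  z8 [475.9 -79. ] [106.  104.4] -49.4
low [387. 216.] [ 519.8 -283.9] [105.  103.7] -66.9  z8 [ 521.1 -285.4] [105.5 104.2] -66.9
low [240. 201.] [584.   82.4] [124.9  88.9] -10.8  z8 [585.6  82.8] [125.6  89.3] -10.8
low [127. 186.] [643.9 372.4] [119.  89.] 11.6  z8 [645.8 374.3] [119.6  89.5] 11.6
low [219. 147.] [733.1 129. ] [153.1  42.2] 76.1  z8 [735.5 129.7] [153.9  42.5] 76.1
cap [147.8 268.2] 14.3 15.4 [[415.  291.5]]
body [156. 272.] [412.1 284.2] [56.7 53.9] 67.1
body [307. 236.] [473.8 -77.6] [71.4 45. ] 31.0
body [238. 196.] [582.4  83. ] [61.3 51.5] -17.0
0.15
```

Run:
```python
from h import *
m=robot.camera_model('wrist');_,_,R,t=K(m);s=robot.state();p=s['tcp_pos']
print('cam',(-R.T@t).round(3),'axes rows',R.round(2).tolist(),'tcp px',proj(m,p),'ground below tcp',proj(m,[p[0],p[1],.1]))
ms=robot.camera_model('scene');mt=robot.camera_model('top')
for n,m in (('top',mt),('scene',ms)):
    im=cv2.imread(f'pics/{n}0.png');f=4;b=cv2.resize(im,None,fx=f,fy=f,interpolation=cv2.INTER_CUBIC)
    B,G,Rr=[b[...,i].astype(int) for i in range(3)]
    for q in blobs((B>Rr+6)&(B>G+5)&(B<90),1500,12000):
        c=cv2.minEnclosingCircle(q); e=cv2.fitEllipse(q); px=(np.array(e[0])+.5)/f-.5
        if not(100<px[0]<420 and 90<px[1]<310):continue
        print(n,px.round(1),np.round(np.array(e[1])/f,1),(onplane(m,px,.114 if n=='top' else .101)*1000).round(1))
```

```text
cam [0.149 0.561 0.375] axes rows [[0.39, 0.92, -0.0], [0.87, -0.37, 0.32], [0.29, -0.12, -0.95]] tcp px [[279.64958485 268.23594911]] ground below tcp [[279.55127373 195.85261378]]
top [147.5 268.1] [13.7 15.1] [[415.3 292.2]]
top [309.9 230.8] [13.2 14.1] [[475.2 -79.1]]
top [235.9 190.1] [12.8 14.3] [[582.9  84.3]]
scene [249.7 196.8] [17.8 20.3] [[475.8 -79.5]]
scene [338.6 175.3] [16.8 19.1] [[584.4  85.6]]
scene [323.8 111.2] [12.7 15.4] [[414.3 295.2]]
```

Top and scene views agree on the cap positions within about 3 mm. Moving to hover over the oblong bottle.

```bash
python3 -m handwheel '[{"tx":0.05,"ty":-0.04,"tz":0.03,"rz":-0.1,"jaw":100},{"tx":0.1,"ty":-0.08,"tz":0.03,"rz":-0.2,"jaw":100},{"tx":0.14,"ty":-0.13,"tz":0.03,"rz":-0.3,"jaw":100},{"tx":0.17,"ty":-0.18,"tz":0.03,"rz":-0.4,"jaw":100},{"tx":0.2,"ty":-0.23,"tz":0.03,"rz":-0.5,"jaw":100},{"tx":0.22,"ty":-0.28,"tz":0.03,"rz":-0.6,"jaw":100},{"tx":0.23,"ty":-0.34,"tz":0.03,"rz":-0.648,"jaw":100},{"tx":0.24,"ty":-0.4,"tz":0.03,"rz":-0.648,"jaw":100},{"tx":0.245,"ty":-0.46,"tz":0.03,"rz":-0.648,"jaw":100},{"tx":0.25,"ty":-0.52,"tz":0.03,"rz":-0.648,"jaw":100},{"tx":0.2515,"ty":-0.57,"tz":0.03,"rz":-0.648,"jaw":100},{"tx":0.2515,"ty":-0.6085,"tz":0.03,"rz":-0.648,"jaw":100},{"tx":0.2515,"ty":-0.6085,"tz":0.03,"rz":-0.648,"jaw":100},{"tx":0.2515,"ty":-0.6085,"tz":0.03,"rz":-0.648,"jaw":100}]'
python3 - <<'E'
from h import *
s=robot.state();m=robot.camera_model('wrist');w=robot.snapshot('wrist')[:,:,::-1].copy();cv2.imwrite('pics/w1.png',w)
print(s['tcp_pos'],s['eef_rot'],s['joint_positions'].round(2)); print(m)
print(proj(m,[[.4752,-.0792,.114],[.4749,-.0785,.014]]))
E
```

```text
[0.22371685 0.52952228 0.23097355] [-5.47722181e-05  1.98524266e-01  9.80095910e-01 -3.46810452e-04] [-1.21  0.71 -0.03  1.48  0.02  0.95 -0.08]
{'intrinsics': array([[316.75752049,   0.        , 278.76568672],
       [  0.        , 316.75752049, 206.67730754],
       [  0.        ,   0.        ,   1.        ]]), 'k1': -0.03507138515023953, 'rvec': array([-2.38497646, -1.58305609, -0.25352352]), 'tvec': array([-0.57393433, -0.04197426,  0.38199715])}
[[-41.04234641 510.10334835]
 [  9.45320433 443.91361802]]$[0]: bad value
```

View pics/w1.png

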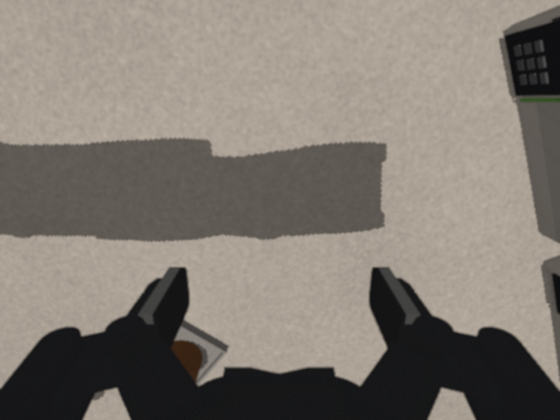

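The view is unchanged because the call was refused, probably because a row needs all seven keys. I'll try that with fewer rows.

```bash
python3 -m handwheel '[{"tx":0.05,"ty":-0.04,"tz":0.03,"rx":0,"ry":0,"rz":-0.1,"jaw":100},{"tx":0.1,"ty":-0.08,"tz":0.03,"rx":0,"ry":0,"rz":-0.2,"jaw":100},{"tx":0.14,"ty":-0.13,"tz":0.03,"rx":0,"ry":0,"rz":-0.3,"jaw":100},{"tx":0.17,"ty":-0.18,"tz":0.03,"rx":0,"ry":0,"rz":-0.4,"jaw":100},{"tx":0.2,"ty":-0.23,"tz":0.03,"rx":0,"ry":0,"rz":-0.5,"jaw":100},{"tx":0.22,"ty":-0.28,"tz":0.03,"rx":0,"ry":0,"rz":-0.6,"jaw":100}]'
```

```text
time_s: 0.95
tcp_pos: [0.4448, 0.2474, 0.261]
eef_rot: [0.0, 0.481, 0.877, -0.0]
ft_force: [1.1, 0.8, -0.2]
opening: 0.0854
```

```bash
python3 -m handwheel '[{"tx":0.005,"ty":-0.055,"tz":0,"rx":0,"ry":0,"rz":-0.045,"jaw":100},{"tx":0.01,"ty":-0.11,"tz":0,"rx":0,"ry":0,"rz":-0.045,"jaw":100},{"tx":0.015,"ty":-0.165,"tz":0,"rx":0,"ry":0,"rz":-0.045,"jaw":100},{"tx":0.02,"ty":-0.22,"tz":0,"rx":0,"ry":0,"rz":-0.045,"jaw":100},{"tx":0.025,"ty":-0.275,"tz":0,"rx":0,"ry":0,"rz":-0.045,"jaw":100},{"tx":0.0304,"ty":-0.3264,"tz":0,"rx":0,"ry":0,"rz":-0.045,"jaw":100},{"tx":0.0304,"ty":-0.3264,"tz":0,"rx":0,"ry":0,"rz":-0.045,"jaw":100}]'
cat >> h.py <<'E'
def look(name):
    s=robot.state();m=robot.camera_model('wrist');w=robot.snapshot('wrist')[:,:,::-1].copy();cv2.imwrite(f'pics/{name}.png',w)
    print(s['time_s'],s['tcp_pos'].round(4),s['eef_rot'].round(4),s['joint_positions'].round(2)); return m,w
E
python3 - <<'E'
from h import *
m,w=look('w2'); print(m['rvec'].tolist(),m['tvec'].tolist())
print(proj(m,[[.4752,-.0792,.114],[.4749,-.0785,.014]]).round(1))
E
```

```text
time_s: 1.82
tcp_pos: [0.4749, -0.0827, 0.2608]
eef_rot: [0.0, 0.503, 0.864, -0.001]
ft_force: [0.1, 1.3, -0.1]
opening: 0.0852
1.825 [ 0.4749 -0.0827  0.2608] [ 2.000e-04  5.032e-01  8.642e-01 -9.000e-04] [ 0.06  0.53  0.08  1.77 -0.05  0.84  0.68]
[-2.7329118525446607, -0.7230904831991297, -0.11449895330622616] [-0.37110670984386185, -0.34252257098037087, 0.3127842176663238]
[[281.5 187.6]
 [281.1 166.2]]
```

View pics/w2.png

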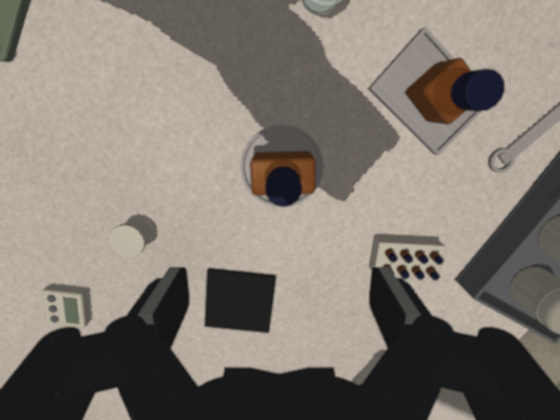

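Wrist view: oblong bottle with its cap at (283,186), as predicted, its long side level in the image and so along the jaw axis (~30°). The square bottle is on the oblong tray at upper right, and the pad at (240,300) is clear. Measuring finer.

```bash
cat >> h.py <<'E'
def wmeas(m,w):
    "caps at z=.114 top plane and amber side directions"
    f=4;b=cv2.resize(w,None,fx=f,fy=f,interpolation=cv2.INTER_CUBIC);B,G,R=[b[...,i].astype(int) for i in range(3)]
    for q in blobs((B>R+8)&(B>G+8)&(B<110),6000,60000):
        e=cv2.fitEllipse(q);px=(np.array(e[0])+.5)/f-.5;print('cap',px.round(1),np.round(np.array(e[1])/f,1),(onplane(m,px,.105)*1000).round(1))
    a=cv2.morphologyEx(((R>G*1.7)&(R>B*2.2)&(R>35)).astype(np.uint8),cv2.MORPH_OPEN,np.ones((9,9)))
    for q in blobs(a,4000,90000):
        v=cv2.approxPolyDP(q,16,True)[:,0]; px=(v+.5)/f-.5; P=onplane(m,px,.064)*1000
        d=np.roll(P,-1,0)-P; L=np.hypot(*d.T); A=np.degrees(np.arctan2(d[:,1],d[:,0]))%180
        print('amber',px.mean(0).round(),[(px[i].round().astype(int).tolist(),round(L[i]),round(A[i],1)) for i in range(len(L)) if L[i]>14])
E
python3 - <<'E'
from h import *
m=robot.camera_model('wrist');wmeas(m,cv2.imread('pics/w2.png'))
E
```

```text
cap [283.  186.5] [32.9 37.6] [[477.2 -77. ]]
cap [478.1  89.9] [38.7 52. ] [[584.8  88.7]]
amber [450.  93.] [([456, 65], 34, np.float64(69.2)), ([427, 87], 26, np.float64(151.6)), ([437, 110], 16, np.float64(9.1)), ([462, 111], 22, np.float64(167.5)), ([451, 86], 21, np.float64(74.9))]
```

```bash
python3 -m handwheel '[{"tx":0.0008,"ty":0.0039,"tz":-0.04,"rx":0,"ry":0,"rz":0,"jaw":100},{"tx":0.0008,"ty":0.0039,"tz":-0.08,"rx":0,"ry":0,"rz":0,"jaw":100},{"tx":0.0008,"ty":0.0039,"tz":-0.11,"rx":0,"ry":0,"rz":0,"jaw":100},{"tx":0.0008,"ty":0.0039,"tz":-0.135,"rx":0,"ry":0,"rz":0,"jaw":100},{"tx":0.0008,"ty":0.0039,"tz":-0.155,"rx":0,"ry":0,"rz":0,"jaw":100},{"tx":0.0008,"ty":0.0039,"tz":-0.168,"rx":0,"ry":0,"rz":0,"jaw":100},{"tx":0.0008,"ty":0.0039,"tz":-0.176,"rx":0,"ry":0,"rz":0,"jaw":100},{"tx":0.0008,"ty":0.0039,"tz":-0.177,"rx":0,"ry":0,"rz":0,"jaw":100},{"tx":0.0008,"ty":0.0039,"tz":-0.177,"rx":0,"ry":0,"rz":0,"jaw":60}]'
```

```text
time_s: 3.0
tcp_pos: [0.476, -0.0764, 0.0842]
eef_rot: [0.0, 0.502, 0.865, -0.0]
ft_force: [-0.2, -0.7, -0.1]
opening: 0.0698
```

```bash
python3 -m handwheel '[{"tx":0,"ty":0,"tz":0,"rx":0,"ry":0,"rz":0,"jaw":50},{"tx":0,"ty":0,"tz":0,"rx":0,"ry":0,"rz":0,"jaw":20},{"tx":0,"ty":0,"tz":0,"rx":0,"ry":0,"rz":0,"jaw":20},{"tx":0,"ty":0,"tz":0,"rx":0,"ry":0,"rz":0,"jaw":20},{"tx":0,"ty":0,"tz":0,"rx":0,"ry":0,"rz":0,"jaw":20}]'
```

```text
time_s: 3.62
tcp_pos: [0.4761, -0.0765, 0.0847]
eef_rot: [0.001, 0.502, 0.865, -0.0]
ft_force: [-2.4, 0.1, 10.6]
opening: 0.0346
```

```bash
python3 -m handwheel '[{"tx":0,"ty":0,"tz":0.003,"rx":0,"ry":0,"rz":0,"jaw":20},{"tx":0,"ty":0,"tz":0.012,"rx":0,"ry":0,"rz":0,"jaw":20},{"tx":0,"ty":0,"tz":0.03,"rx":0,"ry":0,"rz":0,"jaw":20},{"tx":0,"ty":0,"tz":0.05,"rx":0,"ry":0,"rz":0,"jaw":20},{"tx":0,"ty":0,"tz":0.07,"rx":0,"ry":0,"rz":0,"jaw":20},{"tx":0,"ty":0,"tz":0.085,"rx":0,"ry":0,"rz":0,"jaw":20},{"tx":0,"ty":0,"tz":0.09,"rx":0,"ry":0,"rz":0,"jaw":20},{"tx":0,"ty":0,"tz":0.09,"rx":0,"ry":0,"rz":0,"jaw":20}]'
python3 - <<'E'
from h import *
m,w=look('w3');wmeas(m,w)
E
```

```text
time_s: 4.62
tcp_pos: [0.4761, -0.0765, 0.1748]
eef_rot: [0.001, 0.502, 0.865, -0.0]
ft_force: [-0.3, -0.5, -1.7]
opening: 0.0344
4.625 [ 0.4761 -0.0765  0.1748] [ 6.000e-04  5.020e-01  8.649e-01 -1.000e-04] [ 0.06  0.66  0.06  1.89 -0.07  0.59  0.68]
cap [537.2  96.1] [55.  59.9] [[579.7  81.6]]
amber [285. 242.] [([246, 244], 18, np.float64(116.4)), ([245, 262], 37, np.float64(60.3)), ([280, 243], 21, np.float64(2.2)), ([306, 246], 17, np.float64(140.2)), ([312, 262], 25, np.float64(129.8)), ([287, 225], 21, np.float64(33.0)), ([263, 226], 23, np.float64(76.8))]
amber [501.  96.] [([524, 66], 19, np.float64(29.5)), ([499, 65], 27, np.float64(71.6)), ([469, 99], 29, np.float64(167.9)), ([491, 126], 14, np.float64(26.7)), ([516, 122], 17, np.float64(166.7)), ([503, 94], 22, np.float64(78.5))]
```

View pics/w3.png

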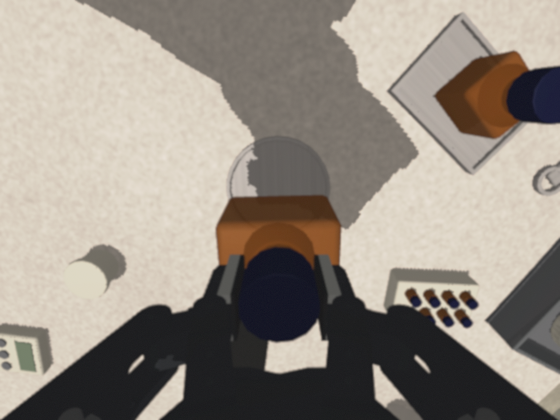

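Lifted: the oblong bottle is held level with its long axis along the jaws, and the round tray is empty. On to the pad.

```bash
python3 -m handwheel '[{"tx":0.005,"ty":-0.025,"tz":0,"rx":0,"ry":0,"rz":0,"jaw":20},{"tx":0.014,"ty":-0.065,"tz":0,"rx":0,"ry":0,"rz":0,"jaw":20},{"tx":0.023,"ty":-0.105,"tz":0,"rx":0,"ry":0,"rz":0,"jaw":20},{"tx":0.032,"ty":-0.145,"tz":0,"rx":0,"ry":0,"rz":0,"jaw":20},{"tx":0.04,"ty":-0.18,"tz":0,"rx":0,"ry":0,"rz":0,"jaw":20},{"tx":0.044,"ty":-0.2,"tz":-0.01,"rx":0,"ry":0,"rz":0,"jaw":20},{"tx":0.0449,"ty":-0.2085,"tz":-0.03,"rx":0,"ry":0,"rz":0,"jaw":20},{"tx":0.0449,"ty":-0.2085,"tz":-0.05,"rx":0,"ry":0,"rz":0,"jaw":20},{"tx":0.0449,"ty":-0.2085,"tz":-0.068,"rx":0,"ry":0,"rz":0,"jaw":20},{"tx":0.0449,"ty":-0.2085,"tz":-0.078,"rx":0,"ry":0,"rz":0,"jaw":20},{"tx":0.0449,"ty":-0.2085,"tz":-0.083,"rx":0,"ry":0,"rz":0,"jaw":20},{"tx":0.0449,"ty":-0.2085,"tz":-0.085,"rx":0,"ry":0,"rz":0,"jaw":20},{"tx":0.0449,"ty":-0.2085,"tz":-0.085,"rx":0,"ry":0,"rz":0,"jaw":20}]'
```

```text
time_s: 6.3
tcp_pos: [0.521, -0.285, 0.0897]
eef_rot: [0.001, 0.502, 0.865, -0.0]
ft_force: [0.5, -0.3, -1.5]
opening: 0.0342
```

```bash
python3 -m handwheel '[{"tx":0,"ty":0,"tz":-0.0015,"rx":0,"ry":0,"rz":0,"jaw":20},{"tx":0,"ty":0,"tz":-0.003,"rx":0,"ry":0,"rz":0,"jaw":20},{"tx":0,"ty":0,"tz":-0.004,"rx":0,"ry":0,"rz":0,"jaw":20},{"tx":0,"ty":0,"tz":-0.0045,"rx":0,"ry":0,"rz":0,"jaw":20},{"tx":0,"ty":0,"tz":-0.0045,"rx":0,"ry":0,"rz":0,"jaw":20}]'
```

```text
time_s: 6.92
tcp_pos: [0.521, -0.285, 0.0852]
eef_rot: [0.001, 0.502, 0.865, -0.0]
ft_force: [-0.9, -0.8, -2.1]
opening: 0.0343
```

```bash
python3 -m handwheel '[{"tx":0,"ty":0,"tz":-0.0005,"rx":0,"ry":0,"rz":0,"jaw":20},{"tx":0,"ty":0,"tz":-0.001,"rx":0,"ry":0,"rz":0,"jaw":20},{"tx":0,"ty":0,"tz":-0.001,"rx":0,"ry":0,"rz":0,"jaw":20}]'
```

```text
time_s: 7.3
tcp_pos: [0.521, -0.2852, 0.0848]
eef_rot: [0.001, 0.502, 0.865, -0.0]
ft_force: [-2.7, 1.5, 8.4]
opening: 0.0346
```

```bash
python3 -m handwheel '[{"tx":0,"ty":0,"tz":0.0003,"rx":0,"ry":0,"rz":0,"jaw":60},{"tx":0,"ty":0,"tz":0.0003,"rx":0,"ry":0,"rz":0,"jaw":100},{"tx":0,"ty":0,"tz":0.0003,"rx":0,"ry":0,"rz":0,"jaw":100},{"tx":0,"ty":0,"tz":0.0003,"rx":0,"ry":0,"rz":0,"jaw":100},{"tx":0,"ty":0,"tz":0.02,"rx":0,"ry":0,"rz":0,"jaw":100},{"tx":0,"ty":0,"tz":0.06,"rx":0,"ry":0,"rz":0,"jaw":100},{"tx":0,"ty":0,"tz":0.11,"rx":0,"ry":0,"rz":0,"jaw":100},{"tx":0,"ty":0.02,"tz":0.15,"rx":0,"ry":0,"rz":0,"jaw":100},{"tx":-0.01,"ty":0.07,"tz":0.16,"rx":0,"ry":0,"rz":0,"jaw":100},{"tx":-0.01,"ty":0.09,"tz":0.16,"rx":0,"ry":0,"rz":0,"jaw":100},{"tx":-0.01,"ty":0.09,"tz":0.16,"rx":0,"ry":0,"rz":0,"jaw":100}]'
python3 - <<'E'
from h import *
m,w=look('w4');wmeas(m,w);print(proj(m,[.521,-.285,.114]))
t=robot.snapshot('top')[:,:,::-1].copy();cv2.imwrite('pics/t1.png',t);measure('top',t)
E
```

```text
time_s: 8.68
tcp_pos: [0.5113, -0.1942, 0.2448]
eef_rot: [0.001, 0.501, 0.865, -0.0]
ft_force: [0.7, -0.5, -0.1]
opening: 0.0854
8.675 [ 0.5113 -0.1942  0.2448] [ 8.000e-04  5.012e-01  8.653e-01 -2.000e-04] [ 0.28  0.65  0.04  1.57 -0.03  0.92  0.85]
cap [242.2 274.4] [32.7 39.9] [[ 521.9 -288. ]]
amber [240. 255.] [([276, 243], 57, np.float64(26.8)), ([225, 240], 17, np.float64(86.3)), ([215, 247], 20, np.float64(119.4)), ([230, 256], 18, np.float64(51.5)), ([255, 256], 18, np.float64(138.2)), ([261, 269], 18, np.float64(28.9)), ([276, 269], 34, np.float64(120.2))]
[[241.84220762 276.42488808]]
low [154. 271.] [421.5 304.2] [82.6 62.3] 63.8  z8 [422.2 305.8] [83.  62.7] 63.8
low [238. 197.] [596.9  87.8] [72.7 64.6] -16.6  z8 [598.6  88.2] [73.1 64.9] -16.6
low [127. 187.] [642.  370.3] [111.2  82.4] 10.5  z8 [643.9 372.2] [111.8  82.8] 10.5
cap [147.8 268.2] 14.3 15.3 [[414.9 291.5]]
body [156. 271.] [412.2 284.2] [56.4 54. ] 67.4
```

View pics/w4.png

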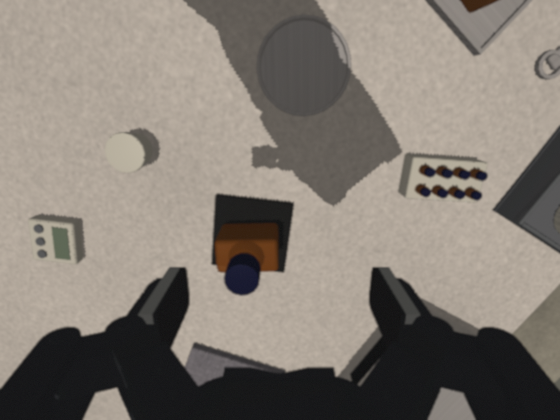

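The oblong bottle stands on the pad, cap at (242,274), well inside it. On to the round bottle.

```bash
python3 -m handwheel '[{"tx":-0.006,"ty":0.03,"tz":0,"rx":0,"ry":0,"rz":0,"jaw":100},{"tx":-0.016,"ty":0.08,"tz":0,"rx":0,"ry":0,"rz":0,"jaw":100},{"tx":-0.026,"ty":0.13,"tz":0,"rx":0,"ry":0,"rz":0,"jaw":100},{"tx":-0.036,"ty":0.18,"tz":0,"rx":0,"ry":0,"rz":0,"jaw":100},{"tx":-0.046,"ty":0.23,"tz":0,"rx":0,"ry":0,"rz":0,"jaw":100},{"tx":-0.056,"ty":0.28,"tz":0,"rx":0,"ry":0,"rz":0,"jaw":100},{"tx":-0.066,"ty":0.33,"tz":0,"rx":0,"ry":0,"rz":0,"jaw":100},{"tx":-0.076,"ty":0.38,"tz":0,"rx":0,"ry":0,"rz":0,"jaw":100},{"tx":-0.086,"ty":0.43,"tz":0,"rx":0,"ry":0,"rz":0,"jaw":100},{"tx":-0.094,"ty":0.47,"tz":0,"rx":0,"ry":0,"rz":0,"jaw":100},{"tx":-0.0963,"ty":0.4872,"tz":0,"rx":0,"ry":0,"rz":0,"jaw":100},{"tx":-0.0963,"ty":0.4872,"tz":0,"rx":0,"ry":0,"rz":0,"jaw":100},{"tx":-0.0963,"ty":0.4872,"tz":0,"rx":0,"ry":0,"rz":0,"jaw":100}]'
python3 - <<'E'
from h import *
m,w=look('w5');wmeas(m,w);print(proj(m,[[.415,.293,.114],[.414,.291,.014]]))
E
```

```text
time_s: 10.4
tcp_pos: [0.4155, 0.2895, 0.2444]
eef_rot: [0.001, 0.503, 0.864, -0.001]
ft_force: [-0.4, 0.0, 0.6]
opening: 0.0852
10.4 [0.4155 0.2895 0.2444] [ 0.001   0.5032  0.8642 -0.001 ] [-0.74  0.59  0.12  1.71 -0.08  0.84 -0.07]
cap [283.2 187.3] [35.2 38.9] [[416.1 295.7]]
amber [294. 167.] [([280, 163], 16, np.float64(17.1)), ([294, 166], 28, np.float64(144.9)), ([305, 189], 28, np.float64(121.6)), ([305, 163], 22, np.float64(2.3))]
[[280.74079733 191.78814299]
 [278.82981713 169.95515666]]
```

```bash
python3 -m handwheel '[{"tx":0.0002,"ty":0.004,"tz":-0.03,"rx":0,"ry":0,"rz":0,"jaw":100},{"tx":0.0002,"ty":0.004,"tz":-0.07,"rx":0,"ry":0,"rz":0,"jaw":100},{"tx":0.0002,"ty":0.004,"tz":-0.1,"rx":0,"ry":0,"rz":0,"jaw":100},{"tx":0.0002,"ty":0.004,"tz":-0.11,"rx":0,"ry":0,"rz":0,"jaw":100},{"tx":0.0002,"ty":0.004,"tz":-0.11,"rx":0,"ry":0,"rz":0,"jaw":100}]'
```

```text
time_s: 11.08
tcp_pos: [0.416, 0.2932, 0.1348]
eef_rot: [0.001, 0.504, 0.864, -0.001]
ft_force: [0.2, 0.3, 0.3]
opening: 0.0857
```

```bash
python3 -m handwheel '[{"tx":0,"ty":0,"tz":-0.02,"rx":0,"ry":0,"rz":0,"jaw":100},{"tx":0,"ty":0,"tz":-0.038,"rx":0,"ry":0,"rz":0,"jaw":100},{"tx":0,"ty":0,"tz":-0.048,"rx":0,"ry":0,"rz":0,"jaw":100},{"tx":0,"ty":0,"tz":-0.05,"rx":0,"ry":0,"rz":0,"jaw":100},{"tx":0,"ty":0,"tz":-0.05,"rx":0,"ry":0,"rz":0,"jaw":50},{"tx":0,"ty":0,"tz":-0.05,"rx":0,"ry":0,"rz":0,"jaw":50},{"tx":0,"ty":0,"tz":-0.05,"rx":0,"ry":0,"rz":0,"jaw":20},{"tx":0,"ty":0,"tz":-0.05,"rx":0,"ry":0,"rz":0,"jaw":20},{"tx":0,"ty":0,"tz":-0.05,"rx":0,"ry":0,"rz":0,"jaw":20},{"tx":0,"ty":0,"tz":-0.05,"rx":0,"ry":0,"rz":0,"jaw":20}]'
```

```text
time_s: 12.32
tcp_pos: [0.4163, 0.2934, 0.0853]
eef_rot: [0.001, 0.504, 0.864, -0.0]
ft_force: [0.3, -0.2, 7.1]
opening: 0.0346
```

```bash
python3 -m handwheel '[{"tx":0,"ty":0,"tz":0.003,"rx":0,"ry":0,"rz":0,"jaw":20},{"tx":0,"ty":0,"tz":0.012,"rx":0,"ry":0,"rz":0,"jaw":20},{"tx":0,"ty":0,"tz":0.035,"rx":0,"ry":0,"rz":0,"jaw":20},{"tx":0,"ty":0,"tz":0.07,"rx":0,"ry":0,"rz":0,"jaw":20},{"tx":0,"ty":0,"tz":0.1,"rx":0,"ry":0,"rz":0,"jaw":20},{"tx":0.003,"ty":-0.02,"tz":0.115,"rx":0,"ry":0,"rz":0,"jaw":20},{"tx":0.01,"ty":-0.06,"tz":0.12,"rx":0,"ry":0,"rz":0,"jaw":20},{"tx":0.016,"ty":-0.1,"tz":0.12,"rx":0,"ry":0,"rz":0,"jaw":20},{"tx":0.022,"ty":-0.14,"tz":0.12,"rx":0,"ry":0,"rz":0,"jaw":20},{"tx":0.028,"ty":-0.18,"tz":0.12,"rx":0,"ry":0,"rz":0,"jaw":20},{"tx":0.035,"ty":-0.22,"tz":0.12,"rx":0,"ry":0,"rz":0,"jaw":20},{"tx":0.041,"ty":-0.26,"tz":0.12,"rx":0,"ry":0,"rz":0,"jaw":20},{"tx":0.047,"ty":-0.3,"tz":0.12,"rx":0,"ry":0,"rz":0,"jaw":20},{"tx":0.053,"ty":-0.335,"tz":0.12,"rx":0,"ry":0,"rz":0,"jaw":20},{"tx":0.057,"ty":-0.36,"tz":0.11,"rx":0,"ry":0,"rz":0,"jaw":20},{"tx":0.0587,"ty":-0.3722,"tz":0.09,"rx":0,"ry":0,"rz":0,"jaw":20},{"tx":0.0587,"ty":-0.3722,"tz":0.06,"rx":0,"ry":0,"rz":0,"jaw":20},{"tx":0.0587,"ty":-0.3722,"tz":0.04,"rx":0,"ry":0,"rz":0,"jaw":20},{"tx":0.0587,"ty":-0.3722,"tz":0.03,"rx":0,"ry":0,"rz":0,"jaw":20},{"tx":0.0587,"ty":-0.3722,"tz":0.03,"rx":0,"ry":0,"rz":0,"jaw":20}]'
python3 - <<'E'
from h import *
m,w=look('w6');print(proj(m,[.475,-.0787,.014]))
E
```

```text
time_s: 14.82
tcp_pos: [0.4747, -0.0791, 0.1153]
eef_rot: [0.001, 0.504, 0.864, -0.001]
ft_force: [0.2, -0.2, -1.9]
opening: 0.0343
14.825 [ 0.4747 -0.0791  0.1153] [ 1.000e-03  5.038e-01  8.638e-01 -6.000e-04] [0.1  0.77 0.   1.95 0.   0.42 0.61]
[[279.81292299 205.25735223]]
```

View pics/w6.png

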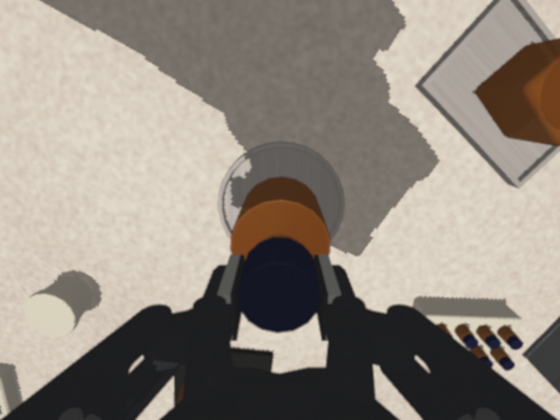

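The round bottle hangs upright over the round tray: tray centre about (282,204), predicted (280,205). Lowering.

```bash
python3 -m handwheel '[{"tx":0,"ty":0,"tz":-0.01,"rx":0,"ry":0,"rz":0,"jaw":20},{"tx":0,"ty":0,"tz":-0.018,"rx":0,"ry":0,"rz":0,"jaw":20},{"tx":0,"ty":0,"tz":-0.024,"rx":0,"ry":0,"rz":0,"jaw":20},{"tx":0,"ty":0,"tz":-0.027,"rx":0,"ry":0,"rz":0,"jaw":20},{"tx":0,"ty":0,"tz":-0.028,"rx":0,"ry":0,"rz":0,"jaw":20},{"tx":0,"ty":0,"tz":-0.029,"rx":0,"ry":0,"rz":0,"jaw":20},{"tx":0,"ty":0,"tz":-0.0295,"rx":0,"ry":0,"rz":0,"jaw":20},{"tx":0,"ty":0,"tz":-0.0295,"rx":0,"ry":0,"rz":0,"jaw":20}]'
```

```text
time_s: 15.88
tcp_pos: [0.475, -0.079, 0.0863]
eef_rot: [0.001, 0.504, 0.864, -0.0]
ft_force: [0.3, 0.7, -2.9]
opening: 0.0347
```

```bash
python3 -m handwheel '[{"tx":0,"ty":0,"tz":-0.0005,"rx":0,"ry":0,"rz":0,"jaw":20},{"tx":0,"ty":0,"tz":-0.001,"rx":0,"ry":0,"rz":0,"jaw":20},{"tx":0,"ty":0,"tz":-0.0013,"rx":0,"ry":0,"rz":0,"jaw":20},{"tx":0,"ty":0,"tz":-0.0013,"rx":0,"ry":0,"rz":0,"jaw":20}]'
```

```text
time_s: 16.38
tcp_pos: [0.4752, -0.0791, 0.0853]
eef_rot: [0.002, 0.504, 0.864, -0.0]
ft_force: [-0.6, 0.3, 7.6]
opening: 0.0349
```

```bash
python3 -m handwheel '[{"tx":0,"ty":0,"tz":0.0003,"rx":0,"ry":0,"rz":0,"jaw":60},{"tx":0,"ty":0,"tz":0.0003,"rx":0,"ry":0,"rz":0,"jaw":100},{"tx":0,"ty":0,"tz":0.0003,"rx":0,"ry":0,"rz":0,"jaw":100},{"tx":0,"ty":0,"tz":0.0003,"rx":0,"ry":0,"rz":0,"jaw":100},{"tx":0,"ty":0,"tz":0.02,"rx":0,"ry":0,"rz":0,"jaw":100},{"tx":0,"ty":0,"tz":0.06,"rx":0,"ry":0,"rz":0,"jaw":100},{"tx":0,"ty":0,"tz":0.11,"rx":0,"ry":0,"rz":0,"jaw":100},{"tx":0.01,"ty":0.015,"tz":0.15,"rx":0,"ry":0,"rz":0,"jaw":100},{"tx":0.035,"ty":0.05,"tz":0.16,"rx":0,"ry":0,"rz":0,"jaw":100},{"tx":0.06,"ty":0.09,"tz":0.16,"rx":0,"ry":0,"rz":0,"jaw":100},{"tx":0.085,"ty":0.13,"tz":0.16,"rx":0,"ry":0,"rz":0,"jaw":100},{"tx":0.105,"ty":0.16,"tz":0.16,"rx":0,"ry":0,"rz":0,"jaw":100},{"tx":0.1088,"ty":0.1645,"tz":0.16,"rx":0,"ry":0,"rz":0,"jaw":100},{"tx":0.1088,"ty":0.1645,"tz":0.16,"rx":0,"ry":0,"rz":0,"jaw":100},{"tx":0.1088,"ty":0.1645,"tz":0.16,"rx":0,"ry":0,"rz":0,"jaw":100}]'
python3 - <<'E'
from h import *
m,w=look('w7');wmeas(m,w);print(proj(m,[[.584,.0855,.114]]));print(m['rvec'].tolist(),m['tvec'].tolist())
cv2.imwrite('pics/w7c.png',cv2.resize(w[80:280,80:480],None,fx=2,fy=2,interpolation=cv2.INTER_CUBIC))
E
```

```text
time_s: 18.25
tcp_pos: [0.5838, 0.0843, 0.2455]
eef_rot: [0.002, 0.504, 0.864, -0.0]
ft_force: [0.5, -0.0, 1.6]
opening: 0.0854
18.25 [0.5838 0.0843 0.2455] [ 1.800e-03  5.042e-01  8.636e-01 -5.000e-04] [-0.22  0.72  0.04  1.41 -0.03  1.02  0.34]
cap [ 96.5 410.3] [20.  27.4] [[ 524.3 -274.5]]
cap [537.8 310. ] [24.6 32.8] [[897.1 107.4]]
cap [110.8 272.9] [33.2 43.8] [[475.4 -76.1]]
cap [281.5 191.8] [34.9 39.4] [[585.6  85.6]]
amber [132. 253.] [([111, 237], 23, np.float64(92.7)), ([106, 254], 26, np.float64(31.9)), ([128, 253], 29, np.float64(121.1)), ([132, 275], 20, np.float64(50.2)), ([147, 270], 16, np.float64(94.1)), ([152, 258], 20, np.float64(133.2)), ([145, 243], 17, np.float64(172.1)), ([132, 235], 25, np.float64(36.9))]
[[279.9440524  193.84596099]]
[-2.7321207298372645, -0.7187223078355022, -0.11780409739913215] [-0.549412424428419, -0.24977681092407986, 0.3261936175381408]
```

View pics/w7c.png

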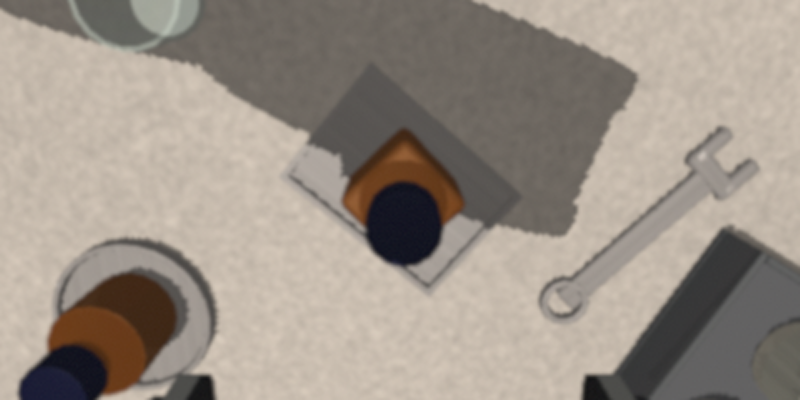

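Crop: round bottle standing on the round tray (lower left). Square bottle with apex (404,128) and side corners (343,200) and (463,205); oblong tray corners (372,62),(522,193),(430,290),(284,177).

Run:
```python
from h import *
m=robot.camera_model('wrist')
f=lambda P,z:onplane(m,np.array(P)/2+[79.75,79.75],z)*1000
t=f([(372,62),(522,193),(430,290),(284,177)],.014);print(t.round(1),rect(t/1000))
for z in(.008,.064):
  a=f([(404,128),(343,200),(463,205)],z);d=a[1:]-a[0];print(z,np.hypot(*d.T).round(),np.degrees(np.arctan2(d[:,1],d[:,0])).round(1))
w=cv2.imread('pics/w7.png')[130:250,230:330].astype(int);B,G,R=w[...,0],w[...,1],w[...,2]
a=((R>1.5*G)&(R>1.9*B)&(R>35)).astype(np.uint8)
q=max(blobs(a,100,9e9),key=len); p=q+[230,130]
print(cv2.approxPolyDP(p,2.5,True)[:,0].tolist())
P=onplane(m,p,.064)*1000
ap=p[np.argmin(p[:,1])]
for sgn in(-1,1):
    k=(sgn*(p[:,0]-ap[0])>4)&(sgn*(p[:,0]-ap[0])<24)&(p[:,1]<ap[1]+32)
    # upper hull only
    top={};[top.__setitem__(x,min(y,top.get(x,999))) for x,y in p[k]]
    L=onplane(m,np.array(list(top.items())),.064)*1000
    v=cv2.fitLine(L.astype(np.float32),cv2.DIST_HUBER,0,.01,.01).ravel();print(sgn,len(L),np.degrees(np.arctan2(v[1],v[0]))%180)
```

```text
[[536.3 138. ]
 [652.  116. ]
 [635.4  34. ]
 [522.1  53.8]] (array([586.1,  85.1]), array([117.8,  85.3]), -10.8)
0.008 [58. 60.] [-101.   -22.7]
0.064 [49. 51.] [-101.   -22.7]
[[252, 179], [262, 191], [266, 178], [278, 170], [292, 173], [301, 191], [311, 182], [305, 169], [283, 146], [256, 169]]
-1 19 74.27259
1 19 162.82132
```

```bash
python3 -m handwheel '[{"tx":0.001,"ty":0.001,"tz":-0.03,"rx":0,"ry":0,"rz":0,"jaw":100},{"tx":0.001,"ty":0.001,"tz":-0.07,"rx":0,"ry":0,"rz":0,"jaw":100},{"tx":0.001,"ty":0.001,"tz":-0.105,"rx":0,"ry":0,"rz":0,"jaw":100},{"tx":0.001,"ty":0.001,"tz":-0.13,"rx":0,"ry":0,"rz":0,"jaw":100},{"tx":0.001,"ty":0.001,"tz":-0.148,"rx":0,"ry":0,"rz":0,"jaw":100},{"tx":0.001,"ty":0.001,"tz":-0.158,"rx":0,"ry":0,"rz":0,"jaw":100},{"tx":0.001,"ty":0.001,"tz":-0.16,"rx":0,"ry":0,"rz":0,"jaw":100},{"tx":0.001,"ty":0.001,"tz":-0.16,"rx":0,"ry":0,"rz":0,"jaw":50},{"tx":0.001,"ty":0.001,"tz":-0.16,"rx":0,"ry":0,"rz":0,"jaw":50},{"tx":0.001,"ty":0.001,"tz":-0.16,"rx":0,"ry":0,"rz":0,"jaw":20},{"tx":0.001,"ty":0.001,"tz":-0.16,"rx":0,"ry":0,"rz":0,"jaw":20},{"tx":0.001,"ty":0.001,"tz":-0.16,"rx":0,"ry":0,"rz":0,"jaw":20},{"tx":0.001,"ty":0.001,"tz":-0.16,"rx":0,"ry":0,"rz":0,"jaw":20}]'
```

```text
time_s: 19.92
tcp_pos: [0.5852, 0.0855, 0.0861]
eef_rot: [0.002, 0.504, 0.864, -0.0]
ft_force: [0.2, 0.6, 5.3]
opening: 0.0347
```

```bash
python3 -m handwheel '[{"tx":0,"ty":0,"tz":0.003,"rx":0,"ry":0,"rz":0,"jaw":20},{"tx":0,"ty":0,"tz":0.012,"rx":0,"ry":0,"rz":0,"jaw":20},{"tx":0,"ty":0,"tz":0.035,"rx":0,"ry":0,"rz":0,"jaw":20},{"tx":0,"ty":0,"tz":0.07,"rx":0,"ry":0,"rz":-0.05,"jaw":20},{"tx":0,"ty":0,"tz":0.09,"rx":0,"ry":0,"rz":-0.12,"jaw":20},{"tx":-0.015,"ty":0.018,"tz":0.1,"rx":0,"ry":0,"rz":-0.2,"jaw":20},{"tx":-0.04,"ty":0.048,"tz":0.1,"rx":0,"ry":0,"rz":-0.3,"jaw":20},{"tx":-0.065,"ty":0.078,"tz":0.1,"rx":0,"ry":0,"rz":-0.4,"jaw":20},{"tx":-0.09,"ty":0.108,"tz":0.1,"rx":0,"ry":0,"rz":-0.5,"jaw":20},{"tx":-0.115,"ty":0.138,"tz":0.1,"rx":0,"ry":0,"rz":-0.6,"jaw":20},{"tx":-0.14,"ty":0.168,"tz":0.1,"rx":0,"ry":0,"rz":-0.68,"jaw":20},{"tx":-0.16,"ty":0.195,"tz":0.1,"rx":0,"ry":0,"rz":-0.73,"jaw":20},{"tx":-0.1702,"ty":0.207,"tz":0.09,"rx":0,"ry":0,"rz":-0.745,"jaw":20},{"tx":-0.1702,"ty":0.207,"tz":0.06,"rx":0,"ry":0,"rz":-0.745,"jaw":20},{"tx":-0.1702,"ty":0.207,"tz":0.04,"rx":0,"ry":0,"rz":-0.745,"jaw":20},{"tx":-0.1702,"ty":0.207,"tz":0.03,"rx":0,"ry":0,"rz":-0.745,"jaw":20},{"tx":-0.1702,"ty":0.207,"tz":0.03,"rx":0,"ry":0,"rz":-0.745,"jaw":20}]'
python3 - <<'E'
from h import *
m,w=look('w8');print(m['rvec'].tolist(),m['tvec'].tolist());print(proj(m,[.415,.2925,.014]))
E
```

```text
time_s: 22.05
tcp_pos: [0.4152, 0.2921, 0.1159]
eef_rot: [0.002, 0.784, 0.621, -0.001]
ft_force: [0.7, -0.6, -1.9]
opening: 0.0339
22.05 [0.4152 0.2921 0.1159] [ 0.0021  0.7841  0.6207 -0.0012] [-0.81  0.81  0.25  1.86 -0.36  0.52 -0.56]
[-2.798214631493378, 0.32478701782592345, 0.051139608584180374] [-0.3375283254107104, 0.35344061472204036, 0.3926339270749529]
[[278.22879225 204.31687578]]
```

View pics/w8.png

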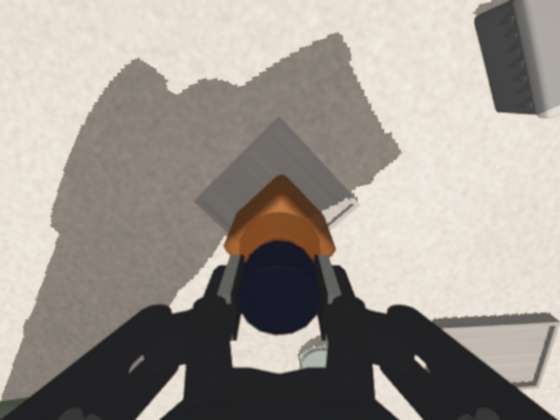

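Square bottle over the square tray: tray corners (279,117), (195,200), (358,198), and the bottle sides parallel to the tray's. Checking the centring.

Run:
```python
from h import *
m=robot.camera_model('wrist')
t=onplane(m,[(279,117),(195,200),(358,198)],.014)*1000
d=t[1:]-t[0];print(t.round(1),'centre',t[1:].mean(0).round(1),np.hypot(*d.T),np.degrees(np.arctan2(d[:,1],d[:,0])))
b=onplane(m,[(281,175),(226,246),(335,249)],.04)*1000
d=b[1:]-b[0];print('bottle',np.hypot(*d.T),np.degrees(np.arctan2(d[:,1],d[:,0])))
# expected projection of bottle bottom apex if centre below TCP
p=robot.state()['tcp_pos']
for c in((0,0),):
  for k in range(4):
    a=np.radians(30.6+45+90*k);print(k,proj(m,[p[0]+.03535*np.cos(a),p[1]+.03535*np.sin(a),.0385]).round(1))
```

```text
[[431.5 359.5]
 [350.  311.8]
 [479.6 283. ]] centre [414.8 297.4] [94.47838254 90.39478686] [-149.62647853  -57.87690553]
bottle [69.52173285 71.45007123] [-140.35292128  -67.57202016]
0 [[279.5 168.2]]
1 [[230.9 214.1]]
2 [[277.6 257.5]]
3 [[325.9 215.9]]
```

```bash
python3 -m handwheel '[{"tx":0,"ty":0.0015,"tz":-0.01,"rx":0,"ry":0,"rz":0,"jaw":20},{"tx":0,"ty":0.0028,"tz":-0.018,"rx":0,"ry":0,"rz":0,"jaw":20},{"tx":0,"ty":0.0028,"tz":-0.024,"rx":0,"ry":0,"rz":0,"jaw":20},{"tx":0,"ty":0.0028,"tz":-0.027,"rx":0,"ry":0,"rz":0,"jaw":20},{"tx":0,"ty":0.0028,"tz":-0.028,"rx":0,"ry":0,"rz":0,"jaw":20},{"tx":0,"ty":0.0028,"tz":-0.029,"rx":0,"ry":0,"rz":0,"jaw":20},{"tx":0,"ty":0.0028,"tz":-0.0295,"rx":0,"ry":0,"rz":0,"jaw":20},{"tx":0,"ty":0.0028,"tz":-0.0295,"rx":0,"ry":0,"rz":0,"jaw":20}]'
```

```text
time_s: 23.1
tcp_pos: [0.4153, 0.2951, 0.087]
eef_rot: [0.002, 0.784, 0.621, -0.001]
ft_force: [0.4, -0.1, -2.1]
opening: 0.0342
```

```bash
python3 -m handwheel '[{"tx":0,"ty":0,"tz":-0.0005,"rx":0,"ry":0,"rz":0,"jaw":20},{"tx":0,"ty":0,"tz":-0.0009,"rx":0,"ry":0,"rz":0,"jaw":20},{"tx":0,"ty":0,"tz":-0.0009,"rx":0,"ry":0,"rz":0,"jaw":20}]'
```

```text
time_s: 23.48
tcp_pos: [0.4154, 0.2951, 0.0862]
eef_rot: [0.002, 0.784, 0.621, -0.001]
ft_force: [-0.6, -0.6, 1.5]
opening: 0.0345
```

```bash
python3 -m handwheel '[{"tx":0,"ty":0,"tz":0,"rx":0,"ry":0,"rz":0,"jaw":60},{"tx":0,"ty":0,"tz":0,"rx":0,"ry":0,"rz":0,"jaw":100},{"tx":0,"ty":0,"tz":0,"rx":0,"ry":0,"rz":0,"jaw":100},{"tx":0,"ty":0,"tz":0,"rx":0,"ry":0,"rz":0,"jaw":100},{"tx":0,"ty":0,"tz":0.02,"rx":0,"ry":0,"rz":0,"jaw":100},{"tx":0,"ty":0,"tz":0.06,"rx":0,"ry":0,"rz":0,"jaw":100},{"tx":0,"ty":0,"tz":0.11,"rx":0,"ry":0,"rz":0,"jaw":100},{"tx":0.005,"ty":-0.02,"tz":0.15,"rx":0,"ry":0,"rz":0,"jaw":100},{"tx":0.015,"ty":-0.07,"tz":0.16,"rx":0,"ry":0,"rz":0,"jaw":100},{"tx":0.025,"ty":-0.12,"tz":0.16,"rx":0,"ry":0,"rz":0,"jaw":100},{"tx":0.035,"ty":-0.17,"tz":0.16,"rx":0,"ry":0,"rz":0,"jaw":100},{"tx":0.045,"ty":-0.22,"tz":0.16,"rx":0,"ry":0,"rz":0,"jaw":100},{"tx":0.05,"ty":-0.27,"tz":0.16,"rx":0,"ry":0,"rz":0,"jaw":100},{"tx":0.06,"ty":-0.32,"tz":0.16,"rx":0,"ry":0,"rz":0,"jaw":100},{"tx":0.07,"ty":-0.37,"tz":0.16,"rx":0,"ry":0,"rz":0,"jaw":100},{"tx":0.08,"ty":-0.42,"tz":0.16,"rx":0,"ry":0,"rz":0,"jaw":100},{"tx":0.09,"ty":-0.47,"tz":0.16,"rx":0,"ry":0,"rz":0,"jaw":100},{"tx":0.1,"ty":-0.52,"tz":0.16,"rx":0,"ry":0,"rz":0,"jaw":100},{"tx":0.106,"ty":-0.56,"tz":0.16,"rx":0,"ry":0,"rz":0,"jaw":100},{"tx":0.106,"ty":-0.58,"tz":0.16,"rx":0,"ry":0,"rz":0,"jaw":100}]'
```

```text
time_s: 25.98
tcp_pos: [0.521, -0.2868, 0.2458]
eef_rot: [0.002, 0.785, 0.62, -0.001]
ft_force: [-0.5, 0.0, 0.3]
opening: 0.0859
```

```bash
python3 -m handwheel '[{"tx":0,"ty":0,"tz":0,"rx":0,"ry":0,"rz":0,"jaw":100},{"tx":0,"ty":0,"tz":0,"rx":0,"ry":0,"rz":0,"jaw":100}]'
python3 - <<'E'
from h import *
m,w=look('w9');wmeas(m,w);print(proj(m,[.5215,-.287,.114]))
t=robot.snapshot('top')[:,:,::-1].copy();cv2.imwrite('pics/t2.png',t);measure('top',t)
a=cv2.resize(t[220:320,110:210],(400,400),interpolation=cv2.INTER_CUBIC);b=cv2.resize(w[110:310,180:380],(400,400),interpolation=cv2.INTER_CUBIC)
cv2.imwrite('pics/t2c.png',np.hstack([a,b]))
E
```

```text
time_s: 26.22
tcp_pos: [0.5212, -0.2855, 0.2459]
eef_rot: [0.002, 0.784, 0.62, -0.001]
ft_force: [-0.4, 0.4, 0.3]
opening: 0.0852
26.225 [ 0.5212 -0.2855  0.2459] [ 1.800e-03  7.842e-01  6.205e-01 -6.000e-04] [ 0.33  0.74  0.25  1.4  -0.19  1.03  0.38]
cap [280.2 195.1] [36.1 39.9] [[ 522. -289.]]
[[279.19081174 196.00154693]]
low [154. 270.] [420.9 304.3] [71.9 67.8] 30.5  z8 [421.7 305.9] [72.2 68.1] 30.5
low [127. 186.] [642.7 370.9] [113.   83.6] 10.8  z8 [644.6 372.8] [113.6  84. ] 10.8
cap [148.3 268. ] 14.2 15.5 [[415.3 290.4]]
body [154. 271.] [415.8 289.8] [61.3 53.5] 30.9
```

View pics/t2c.png

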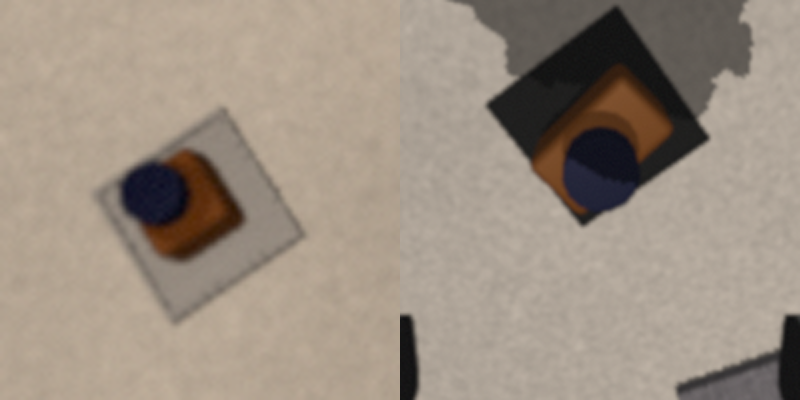

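Left: the square bottle stands on the square tray, cap (415.3,290.4) and tray (414,291) in the same camera, yaw 30.9 vs 30.6. Right: the oblong bottle on the pad. Getting its yaw from the edge lines.

Run:
```python
from h import *
m=robot.camera_model('wrist');w=cv2.imread('pics/w9.png').astype(int);B,G,R=w[...,0],w[...,1],w[...,2]
a=((R>1.5*G)&(R>1.9*B)&(R>30));a[:110]=0;a[230:]=0;a[:,:230]=0;a[:,340:]=0
p=max(blobs(a,100,9e9),key=len);print(cv2.approxPolyDP(p,3,True)[:,0].tolist())
ap=p[np.argmin(p[:,1])];print(ap)
for lo,hi in((ap[0]-34,ap[0]-6),(ap[0]+5,ap[0]+20)):
    top={}
    for x,y in p:
        if lo<=x<=hi: top[x]=min(y,top.get(x,999))
    L=onplane(m,np.array(list(top.items())),.05)*1000
    v=cv2.fitLine(L.astype(np.float32),cv2.DIST_HUBER,0,.01,.01).ravel();print(len(L),np.degrees(np.arctan2(v[1],v[0]))%180)
q=robot.state()['eef_rot'];print('jaw',np.degrees(2*np.arctan2(q[2],q[1]))-90)
```

```text
[[290, 142], [255, 173], [246, 188], [268, 216], [272, 214], [260, 200], [267, 178], [276, 173], [288, 174], [301, 190], [316, 174], [307, 158]]
[288 142]
29 31.665354
16 121.40454
jaw -13.266224936878501
```

```bash
python3 -m handwheel '[{"tx":0,"ty":-0.0015,"tz":-0.03,"rx":0,"ry":0,"rz":0,"jaw":100},{"tx":0,"ty":-0.0015,"tz":-0.07,"rx":0,"ry":0,"rz":0,"jaw":100},{"tx":0,"ty":-0.0015,"tz":-0.105,"rx":0,"ry":0,"rz":0,"jaw":100},{"tx":0,"ty":-0.0015,"tz":-0.13,"rx":0,"ry":0,"rz":0,"jaw":100},{"tx":0,"ty":-0.0015,"tz":-0.148,"rx":0,"ry":0,"rz":0,"jaw":100},{"tx":0,"ty":-0.0015,"tz":-0.158,"rx":0,"ry":0,"rz":0,"jaw":100},{"tx":0,"ty":-0.0015,"tz":-0.16,"rx":0,"ry":0,"rz":0,"jaw":100},{"tx":0,"ty":-0.0015,"tz":-0.16,"rx":0,"ry":0,"rz":0,"jaw":50},{"tx":0,"ty":-0.0015,"tz":-0.16,"rx":0,"ry":0,"rz":0,"jaw":50},{"tx":0,"ty":-0.0015,"tz":-0.16,"rx":0,"ry":0,"rz":0,"jaw":20},{"tx":0,"ty":-0.0015,"tz":-0.16,"rx":0,"ry":0,"rz":0,"jaw":20},{"tx":0,"ty":-0.0015,"tz":-0.16,"rx":0,"ry":0,"rz":0,"jaw":20},{"tx":0,"ty":-0.0015,"tz":-0.16,"rx":0,"ry":0,"rz":0,"jaw":20}]'
```

```text
time_s: 27.95
tcp_pos: [0.5217, -0.2871, 0.0866]
eef_rot: [0.002, 0.784, 0.621, -0.0]
ft_force: [1.3, 0.6, 5.8]
opening: 0.0341
```

```bash
python3 -m handwheel '[{"tx":0,"ty":0,"tz":0.003,"rx":0,"ry":0,"rz":0,"jaw":20},{"tx":0,"ty":0,"tz":0.012,"rx":0,"ry":0,"rz":0,"jaw":20},{"tx":0,"ty":0,"tz":0.035,"rx":0,"ry":0,"rz":0,"jaw":20},{"tx":0,"ty":0,"tz":0.07,"rx":0,"ry":0,"rz":-0.05,"jaw":20},{"tx":0,"ty":0,"tz":0.1,"rx":0,"ry":0,"rz":-0.12,"jaw":20},{"tx":0.004,"ty":0.02,"tz":0.12,"rx":0,"ry":0,"rz":-0.2,"jaw":20},{"tx":0.01,"ty":0.06,"tz":0.12,"rx":0,"ry":0,"rz":-0.28,"jaw":20},{"tx":0.017,"ty":0.1,"tz":0.12,"rx":0,"ry":0,"rz":-0.36,"jaw":20},{"tx":0.024,"ty":0.14,"tz":0.12,"rx":0,"ry":0,"rz":-0.44,"jaw":20},{"tx":0.031,"ty":0.18,"tz":0.12,"rx":0,"ry":0,"rz":-0.52,"jaw":20},{"tx":0.038,"ty":0.22,"tz":0.12,"rx":0,"ry":0,"rz":-0.6,"jaw":20},{"tx":0.045,"ty":0.26,"tz":0.12,"rx":0,"ry":0,"rz":-0.66,"jaw":20},{"tx":0.052,"ty":0.3,"tz":0.12,"rx":0,"ry":0,"rz":-0.7,"jaw":20},{"tx":0.058,"ty":0.335,"tz":0.12,"rx":0,"ry":0,"rz":-0.725,"jaw":20},{"tx":0.062,"ty":0.36,"tz":0.11,"rx":0,"ry":0,"rz":-0.735,"jaw":20},{"tx":0.0638,"ty":0.3716,"tz":0.09,"rx":0,"ry":0,"rz":-0.735,"jaw":20},{"tx":0.0638,"ty":0.3716,"tz":0.06,"rx":0,"ry":0,"rz":-0.735,"jaw":20},{"tx":0.0638,"ty":0.3716,"tz":0.04,"rx":0,"ry":0,"rz":-0.735,"jaw":20},{"tx":0.0638,"ty":0.3716,"tz":0.03,"rx":0,"ry":0,"rz":-0.735,"jaw":20},{"tx":0.0638,"ty":0.3716,"tz":0.03,"rx":0,"ry":0,"rz":-0.735,"jaw":20}]'
python3 - <<'E'
from h import *
m,w=look('w10');print(proj(m,[.5855,.0845,.014]))
E
```

```text
time_s: 30.45
tcp_pos: [0.5854, 0.0845, 0.1168]
eef_rot: [0.002, 0.955, 0.297, -0.001]
ft_force: [1.1, 0.2, -2.4]
opening: 0.0343
30.45 [0.5854 0.0845 0.1168] [ 0.002   0.9547  0.2975 -0.0013] [-0.42  0.93  0.47  1.56 -0.54  0.79 -0.69]
[[277.89301835 204.66140831]]
```

View pics/w10.png

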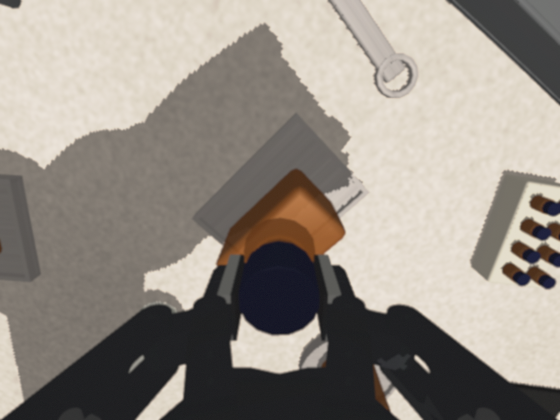

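The oblong bottle is over the oblong tray: tray centre from corners (192,218) and (367,188) is (279.5,203), predicted (278,205), and the long edges are parallel. Lowering.

```bash
python3 -m handwheel '[{"tx":0.0003,"ty":0,"tz":-0.01,"rx":0,"ry":0,"rz":0,"jaw":20},{"tx":0.0003,"ty":0,"tz":-0.018,"rx":0,"ry":0,"rz":0,"jaw":20},{"tx":0.0003,"ty":0,"tz":-0.024,"rx":0,"ry":0,"rz":0,"jaw":20},{"tx":0.0003,"ty":0,"tz":-0.027,"rx":0,"ry":0,"rz":0,"jaw":20},{"tx":0.0003,"ty":0,"tz":-0.028,"rx":0,"ry":0,"rz":0,"jaw":20},{"tx":0.0003,"ty":0,"tz":-0.029,"rx":0,"ry":0,"rz":0,"jaw":20},{"tx":0.0003,"ty":0,"tz":-0.0295,"rx":0,"ry":0,"rz":0,"jaw":20},{"tx":0.0003,"ty":0,"tz":-0.0295,"rx":0,"ry":0,"rz":0,"jaw":20}]'
```

```text
time_s: 31.5
tcp_pos: [0.5861, 0.0845, 0.0878]
eef_rot: [0.002, 0.955, 0.298, -0.001]
ft_force: [0.2, 0.1, -1.8]
opening: 0.0345
```

```bash
python3 -m handwheel '[{"tx":0,"ty":0,"tz":-0.0005,"rx":0,"ry":0,"rz":0,"jaw":20},{"tx":0,"ty":0,"tz":-0.001,"rx":0,"ry":0,"rz":0,"jaw":20},{"tx":0,"ty":0,"tz":-0.001,"rx":0,"ry":0,"rz":0,"jaw":20}]'
```

```text
time_s: 31.88
tcp_pos: [0.5861, 0.0845, 0.0868]
eef_rot: [0.002, 0.955, 0.297, -0.001]
ft_force: [0.5, 0.6, -2.5]
opening: 0.034
```

```bash
python3 -m handwheel '[{"tx":0,"ty":0,"tz":-0.0005,"rx":0,"ry":0,"rz":0,"jaw":20},{"tx":0,"ty":0,"tz":-0.0008,"rx":0,"ry":0,"rz":0,"jaw":20},{"tx":0,"ty":0,"tz":-0.0008,"rx":0,"ry":0,"rz":0,"jaw":20}]'
```

```text
time_s: 32.25
tcp_pos: [0.5864, 0.0845, 0.0866]
eef_rot: [0.002, 0.955, 0.297, -0.0]
ft_force: [-0.3, 0.2, 9.0]
opening: 0.0345
```

```bash
python3 -m handwheel '[{"tx":0,"ty":0,"tz":0.0003,"rx":0,"ry":0,"rz":0,"jaw":60},{"tx":0,"ty":0,"tz":0.0003,"rx":0,"ry":0,"rz":0,"jaw":100},{"tx":0,"ty":0,"tz":0.0003,"rx":0,"ry":0,"rz":0,"jaw":100},{"tx":0,"ty":0,"tz":0.0003,"rx":0,"ry":0,"rz":0,"jaw":100},{"tx":0,"ty":0,"tz":0.02,"rx":0,"ry":0,"rz":0,"jaw":100},{"tx":0,"ty":0,"tz":0.06,"rx":0,"ry":0,"rz":0,"jaw":100},{"tx":0,"ty":0,"tz":0.11,"rx":0,"ry":0,"rz":0.1,"jaw":100},{"tx":-0.01,"ty":0.02,"tz":0.16,"rx":0,"ry":0,"rz":0.2,"jaw":100},{"tx":-0.04,"ty":0.06,"tz":0.17,"rx":0,"ry":0,"rz":0.35,"jaw":100},{"tx":-0.07,"ty":0.105,"tz":0.17,"rx":0,"ry":0,"rz":0.5,"jaw":100},{"tx":-0.1,"ty":0.15,"tz":0.17,"rx":0,"ry":0,"rz":0.65,"jaw":100},{"tx":-0.13,"ty":0.195,"tz":0.17,"rx":0,"ry":0,"rz":0.8,"jaw":100},{"tx":-0.16,"ty":0.24,"tz":0.17,"rx":0,"ry":0,"rz":0.9,"jaw":100},{"tx":-0.19,"ty":0.285,"tz":0.17,"rx":0,"ry":0,"rz":1.0,"jaw":100},{"tx":-0.22,"ty":0.33,"tz":0.17,"rx":0,"ry":0,"rz":1.0,"jaw":100},{"tx":-0.25,"ty":0.37,"tz":0.17,"rx":0,"ry":0,"rz":1.0,"jaw":100},{"tx":-0.28,"ty":0.41,"tz":0.17,"rx":0,"ry":0,"rz":1.0,"jaw":100},{"tx":-0.31,"ty":0.43,"tz":0.17,"rx":0,"ry":0,"rz":1.0,"jaw":100},{"tx":-0.33,"ty":0.44,"tz":0.17,"rx":0,"ry":0,"rz":1.0,"jaw":100},{"tx":-0.33,"ty":0.44,"tz":0.17,"rx":0,"ry":0,"rz":1.0,"jaw":100}]'
python3 - <<'E'
from h import *
t=robot.snapshot('top')[:,:,::-1].copy();cv2.imwrite('pics/t3.png',t);measure('top',t)
m=robot.camera_model('top')
b=cv2.resize(t,None,fx=4,fy=4,interpolation=cv2.INTER_CUBIC);B,G,Rr=[b[...,i].astype(int) for i in range(3)]
for q in blobs((B>Rr+6)&(B>G+5)&(B<90),1500,12000):
    e=cv2.fitEllipse(q);px=(np.array(e[0])+.5)/4-.5
    if 100<px[0]<420 and 170<px[1]<310: print('cap2',px.round(1),(onplane(m,px,.114)*1000).round(1))
s=robot.snapshot('scene')[:,:,::-1]
a=cv2.resize(t[130:310,120:420],(800,480),interpolation=cv2.INTER_CUBIC);cv2.imwrite('pics/t3c.png',a)
cv2.imwrite('pics/s3.png',s)
d=cv2.absdiff(t,cv2.imread('pics/top0.png')).max(2)
for n,(x,y) in dict(beaker=(232,266),tub=(386,285),rack=(310,158)).items():print(n,d[y-16:y+16,x-20:x+20].max())
E
```

```text
time_s: 34.75
tcp_pos: [0.255, 0.5252, 0.2564]
eef_rot: [0.002, 0.694, 0.72, 0.001]
ft_force: [0.3, -0.3, -0.4]
opening: 0.0855
low [231. 266.] [421.5 114.7] [55.7 54.8] -3.0  z8 [422.2 115.3] [56.  55.1] -3.0
low [159. 273.] [413.9 291. ] [100.8  99.5] 30.7  z8 [414.6 292.5] [101.3 100. ] 30.7
low [307. 239.] [474.9 -78.5] [105.5 103.8] -49.3  z8 [475.9 -79. ] [106.  104.3] -49.3
low [387. 216.] [ 519.9 -283.9] [105.1 103.6] -67.3  z8 [ 521.2 -285.4] [105.7 104.2] -67.3
low [240. 201.] [583.9  82.3] [124.7  89.1] -10.8  z8 [585.5  82.7] [125.4  89.5] -10.8
low [127. 186.] [643.7 372.4] [119.1  89. ] 11.2  z8 [645.6 374.3] [119.7  89.5] 11.2
low [219. 147.] [733.2 129.1] [153.3  42.5] 76.0  z8 [735.5 129.7] [154.1  42.7] 76.0
cap [148.3 268. ] 14.2 15.5 [[415.3 290.4]]
cap [308.8 231.7] 14.0 14.4 [[473.4 -76.3]]
body [154. 271.] [415.6 289.8] [61.5 53.4] 31.5
body [241. 198.] [580.5  81.2] [77.7 42.8] -10.6
cap2 [148.  267.9] [[415.6 291.1]]
cap2 [308.8 231.6] [[473.8 -76.4]]
cap2 [237.  189.9] [[583.3  81.7]]
beaker 6
tub 7
rack 10
```

View pics/t3c.png

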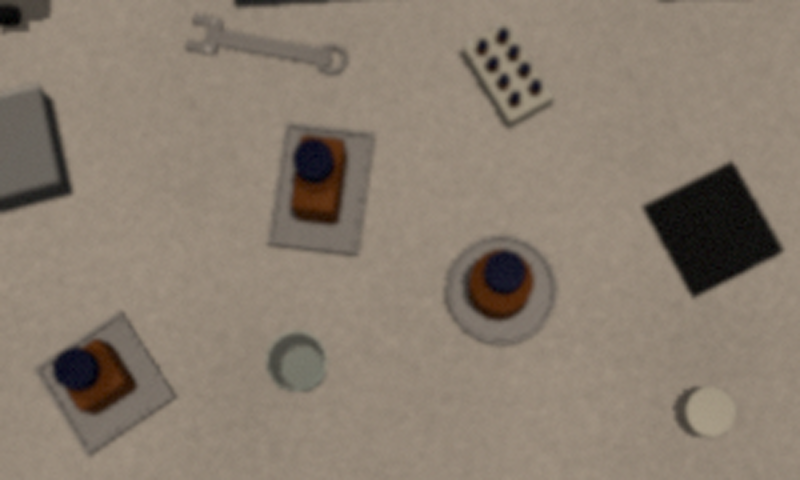

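View pics/s3.png

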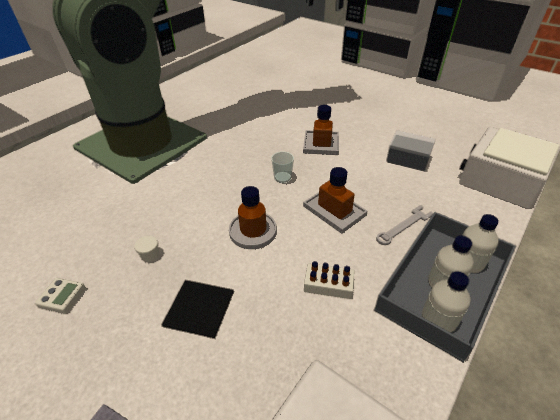

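All three bottles are upright and within about 3 mm of their tray centres, the pad is empty, and the beaker, tub and rack pixels are unchanged. Letting the arm settle, then handing in.

```bash
python3 -m handwheel '[{"tx":0,"ty":0,"tz":0,"rx":0,"ry":0,"rz":0,"jaw":100},{"tx":0,"ty":0,"tz":0,"rx":0,"ry":0,"rz":0,"jaw":100},{"tx":0,"ty":0,"tz":0,"rx":0,"ry":0,"rz":0,"jaw":100}]'; python3 -c "
from bench import robot
print(robot.close_job())"
```

```text
time_s: 35.22
tcp_pos: [0.2573, 0.524, 0.2567]
eef_rot: [0.002, 0.696, 0.718, 0.001]
ft_force: [0.0, 0.6, 0.0]
opening: 0.0854
the job is handed in; nothing more can be done
None
```

I parked the oblong bottle on the pad, moved the round bottle to the round tray and the square bottle to the square tray. Then I put the oblong bottle lengthways on the oblong tray. I handed in at 35 s with the gripper open and clear; no verdict was reported.

**Last checks (top camera):**

| Bottle | Cap to tray centre | Yaw: bottle / tray |
|---|---|---|
| Round | about 2.4 mm | not applicable |
| Square | about 1.5 mm | 31.5° / 30.7° |
| Oblong | about 1 mm | -10.6° / -10.8° |

- **Rest of the scene:** the top and scene pictures show all three bottles upright and the pad empty. The beaker, tub and rack look unmoved; top-view pixels changed by no more than 10 grey levels.
- **Set-down force:** the wrist force read at most about 9 N at each set-down.

**Disagreements:** the top and wrist cameras differed by up to about 6 mm in y at the square tray, so I aimed between them and judged centring within the top picture alone. The first move call was refused because its rows left out two keys, so nothing moved.

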